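# Dock the board shuttle

### The job

Bring the circuit board to the contact block: with a fingertip push the shuttle's lock button fully down and slide the shuttle along its rails until it is right up against the tall black contact block at one end (not the low metal end cap). Then let the button spring up again so that the shuttle is locked there. Only press and push: keep the button down for the whole slide, and do not pick up or shift the tweezers, the adapter or the screwdriver that lie beside the slide.

Things in the scene. Friction and masses are not known exactly. Their poses are not given: they have to be found in the camera images.
- slide_base: Fixed aluminium slide base, a plate 112 x 290 mm and 10 mm thick with two steel rails, 18 mm high over the rails. Origin: centre of its underside on the bench. Its y axis is the sliding direction (the 290 mm side), its z axis points up. It stands at a different place and yaw each time.
- shuttle_center (a point): Centre of the top face of the shuttle's deck, 32 mm above the bench. The shuttle is a grey plate, 110 mm across the rails and 80 mm along them; it runs on the rails and cannot lift off. A green and blue circuit board (46 x 70 mm, its top 56 mm above the bench) is fixed on its +x half (slide base axes); the lock button is 25 mm to the -x side of this point.
- shuttle (a joint): Position of the shuttle along the slide base's +y axis, m; it starts at 0, the middle; -0.068 and +0.068 are the ends of travel, where its edge meets the block or the cap. A pin locks it at the middle and at either end (1.5 mm of play) while the button is up; with the button pressed over 4 mm it slides at about 2 N and stays where it is left.
- lock_button (a joint): How far the lock button is pressed, m; about 0 up (locked), 0.006 fully down. A spring pushes it up: about 4 N starts it, 7 N holds it fully down.
- button_top (a point): Centre of the top of the lock button, round black plastic, 26 mm diameter. Up, its top is 41 mm above the bench and 9 mm above the deck; fully down it still stands 3 mm above the deck. A push lug stands on either side of it along the slide; across the slide it is open towards the base's -x side, and the circuit board's edge is 32 mm from its centre on the +x side.
- lug_ypos (a point): Top centre of the push lug on the button's +y side (slide base axes), 53 mm above the bench. Both lugs are upright grey plates of the shuttle, 8 mm thick along the slide and 32 mm wide across it, their inner faces 50 mm apart, 25 mm from the button's centre. A fingertip holding the button down can push sideways against a lug.
- dock: The contact block: a tall black block fixed on the +y or the -y end of the slide base, 106 mm across the rails and 30 mm along them, with brass pins. Its top is 62 mm above the bench, 42 mm beside the button's path. Origin: centre of its underside, 10 mm above the bench, on the slide's centre line. With the shuttle right against it, the shuttle's centre is 55 mm from it along the slide.
- end_cap: The low aluminium end cap fixed on the other end of the slide base, 106 x 30 mm, its top 30 mm above the bench. Origin: centre of its underside, on the slide's centre line.
- tweezers: Loose steel tweezers, 17 x 126 x 9 mm, lying on the bench beside the slide base. Origin: centre of the underside. To be left alone.
- usb_adapter: Loose white plug-in adapter, 20 x 58 x 10 mm, lying on the bench beside the slide base. Origin: centre of the underside. To be left alone.
- driver_small: Loose small blue screwdriver, 14 x 156 x 14 mm, lying on the bench behind the slide base. Origin: centre of the underside. To be left alone.

How it is judged:
By the outcome, as a careful person would: the job done as asked, in the order asked, and still so for the second after the job is handed in, with the robot touching nothing.
It also fails if it takes over 35 s, if anything falls off the work surface, if the arm or the gripper's body presses on something with over 40 N, if the wrist force passes 120 N, or if a joint passes its speed limit or range.

### The arm

A 6-joint arm with a two-finger parallel gripper is mounted at the origin on a cart in front of the work surface, level with it; the furniture and walls round the work are solid. World frame = base frame: x ahead of the robot, y to its left, z up, the work surface at z = 0. Lengths are in m, angles in rad, forces in N, time in s.
With the tool pointing down it reaches from about 0.25 to 0.725 m from the base axis. Payload 4 kg.
Tool frame: the origin (TCP) lies on the front face of the gripper's body, between the roots of the fingers; the fingertips stand 73 mm ahead of it and the grasp point (between the pads) lies bot.tcp_to_grasp ahead of it (bot.tcp_to_grasp is the distance from the TCP to the grasp point, in m); z points along the fingers, y is the line along which they close (so a half turn about z gives the same grasp; the last joint's range is limited). The gripper opens to 85 mm and grips with 20 to 120 N. Pads are 22 mm wide; open, the fingers measure 114 mm over their backs; the gripper's body (76 mm by 85 mm) begins 54 mm behind the grasp point. The pads swing forward as they close: fully open they stand 13 mm farther back than shut.
Start: joints at [1.219, 0.241, 0.005, 1.335, 0, 1.571], TCP at [0.172, 0.469, 0.304] pointing down, gripper open.
Joint ranges: [-2.72, 2.72], [-1.05, 1.87], [-1.09, 1.28], [-1.99, 2.15], [-1.42, 1.44], [-3.14, 3.14]. Speed limits (rad/s): [2.79, 2.79, 3.14, 3.14, 3.14, 3.14].

### API

Orientations are given as a unit quaternion [x, y, z, w].
In Python, from workcell import bot gives the robot as it stands.
- The arm moves only by the shell command python3 -m jog 'ROWS' [OPENING]. ROWS is JSON, one flat list of numbers, 6 for each row, row after row: the shift along the world's x, y, z scaled (see below), then the turn, a rotation vector about the world's x, y, z scaled (see below). In form: [tx, ty, tz, wx, wy, wz, tx, ty, tz, wx, wy, wz, ...]. A call has 1 to 10 rows; each row is the pose to reach, as a shift and turn from the pose commanded when the call began; what a row does not reach only later rows make up. The controller multiplies each number of a shift by 800 mm and each number of a turn by 2 rad. A row lasts 1/12 s, in which the tool goes at most 41.7 mm and 7.16 degrees, less where a joint would pass 70% of its speed; a pose out of reach is approached as far as the arm can. A call with a number of a shift or a turn outside -1 to 1 is refused whole. A call with a gripper value outside its range is refused whole. OPENING is the opening, from -1 (shut) to 1 (fully open), set as the call begins (- or left out, the last holds). The fingers move at their own pace and stop on an object; the grip force is fixed at half the most. Time passes only in rows, so rows that repeat a pose let the fingers close. It gives the time, the measured TCP pose, the force, the opening and the grip force at its end, in the units of the state.
- bot.get_obs(): the state, without advancing time (a new reading comes with each control period).
- bot.camera(name): name is "scene" or "top"; returns (picture, depth): 480x640x3 uint8, red, green, blue; 480x640 float32, m along the optical axis (not along the pixel's ray), 0 where there is no reading.
- bot.calibration(name): a dict with "intrinsics" (3x3 intrinsics, pixels), "pose" (4x4, takes a point from camera to world coordinates). Camera axes: x right, y up, looking along -z (the intrinsics and any distortion apply to the point x, -y, -z); pixel columns grow to the right and rows downward; lengths in m; the calibration is good to about 2 mm. A picture is of the moment at which its call begins. calibration takes no time and is no camera call.
- bot.job_done(): hands the job in; it is judged then, once.
Trained networks look in the newest picture that a camera, given by its name, has taken for a name from the list of things; names that differ only in an ending like _2 or _b are one class to them, and where a whole thing is asked for, a point or a joint stands for the part that bears it (a point fixed in the world has none). Each returns a list of dicts, best first, with "confidence" (0 to 1); they miss things now and then, are a little off and sometimes report something else, mostly with a low value. They report only what shows in the picture. A call takes as long as a camera call.
- bot.find_in(label, camera): "at" ([x, y, z] in m, in the coordinates of the camera as it stood for that picture, good to about 4 mm: the middle of the surface that is visible of it).
- bot.tip_of(label, camera): "at" ([x, y, z] in m, in the coordinates of the camera as it stood for that picture, good to about 4 mm: a listed point, or the origin of a listed thing).
The state is a dict: "clock": time; "joint_pos": joint angles; "joint_vel": joint speeds; "tau": joint torques, N m; "eef_pos": TCP position; "tool_rot": TCP orientation; "ft_force": force on the tool from outside, world axes, zero at the start; "ft_torque": the same for the moment, N m; "grip_width": finger opening in m; "grasp_force": force on a finger pad.
Only numpy, scipy, OpenCV 4.12 (cv2) and the standard library are available. Lean on these libraries where they do the work, as an engineer would, in place of code of your own. Each camera call takes 0.05 s, during which the arm holds its last target. There are 200 camera calls.

## Working session

There is one attempt and no reset: what is moved stays moved. The work goes in short steps, Python scripts to look and compute and a shell command to move; the robot and the scene stay as the last step left them, time stands still between calls to the robot, and variables do not carry over. Pictures are saved under pics/ and viewed, at most 10 in all, crops included, and the job is handed in when it is done.

```bash
mkdir -p pics; cat > h.py <<'E'
import numpy as np,cv2
from workcell import bot
def w(p,c):
    T=np.array(bot.calibration(c)["pose"]);return (T@np.r_[p,1])[:3]
def px(P,c):
    k=bot.calibration(c);q=np.linalg.inv(np.array(k["pose"]))@np.r_[P,1];u=np.array(k["intrinsics"])@[q[0],-q[1],-q[2]];return u[:2]/u[2]
E
python3 - <<'E'
from h import *
for c in("top","scene"):
    im,d=bot.camera(c);cv2.imwrite(f"pics/{c}0.png",im[:,:,::-1])
    for l in("slide_base","shuttle_center","button_top","lug_ypos","dock","end_cap","tweezers","usb_adapter","driver_small"):
        for r in bot.tip_of(l,c)[:2]:
            P=w(r["at"],c);print(c,l,round(r["confidence"],2),P.round(4),px(P,c).round())
o=bot.get_obs();print(o["clock"],o["eef_pos"],o["tool_rot"],o["grip_width"],o["ft_force"],bot.tcp_to_grasp)
E
```

```text
top slide_base 0.81 [ 5.283e-01 -2.151e-01 -3.000e-04] [316. 228.]
top shuttle_center 0.94 [ 0.5275 -0.2136  0.0302] [314. 226.]
top button_top 0.79 [ 0.5049 -0.2047  0.0414] [308. 240.]
top lug_ypos 0.7 [ 0.523  -0.1824  0.0503] [293. 227.]
top dock 0.59 [ 0.5835 -0.1078  0.0102] [249. 193.]
top end_cap 0.9 [ 0.4663 -0.323   0.0096] [384. 267.]
top tweezers 0.5 [ 0.4154 -0.2297 -0.0011] [325. 299.]
top usb_adapter 0.69 [ 0.4859 -0.1055  0.0039] [247. 254.]
top driver_small 0.83 [ 0.6035 -0.2515  0.002 ] [339. 181.]
scene slide_base 0.78 [ 0.5258 -0.2137 -0.0015] [318. 275.]
scene slide_base 0.35 [ 0.5851 -0.1021  0.0083] [242. 299.]
scene shuttle_center 0.68 [ 0.5235 -0.2099  0.0323] [318. 258.]
scene button_top 0.75 [ 0.4999 -0.1992  0.0409] [328. 261.]
scene button_top 0.5 [ 0.5846 -0.1052  0.0075] [244. 298.]
scene lug_ypos 0.66 [ 0.5212 -0.1741  0.0523] [307. 259.]
scene dock 0.85 [ 0.5849 -0.1051  0.0098] [243. 297.]
scene end_cap 0.72 [ 0.4707 -0.3221  0.008 ] [381. 245.]
scene tweezers 0.69 [ 0.4072 -0.229  -0.0028] [395. 292.]
scene usb_adapter 0.73 [ 0.483  -0.1014  0.0037] [305. 324.]
scene driver_small 0.66 [ 0.6038 -0.2548  0.0011] [288. 248.]
1.0 [0.17228073 0.46937796 0.30391766] [1.74974431e-01 9.84572978e-01 1.63620834e-05 1.59165375e-05] 0.08547718802921093 [ 0.2497996   0.32141931 -0.32351634] 0.0539
```

View pics/top0.png

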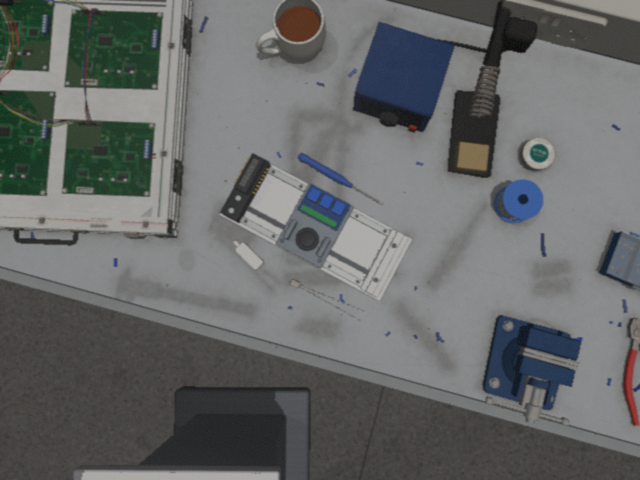

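View pics/scene0.png

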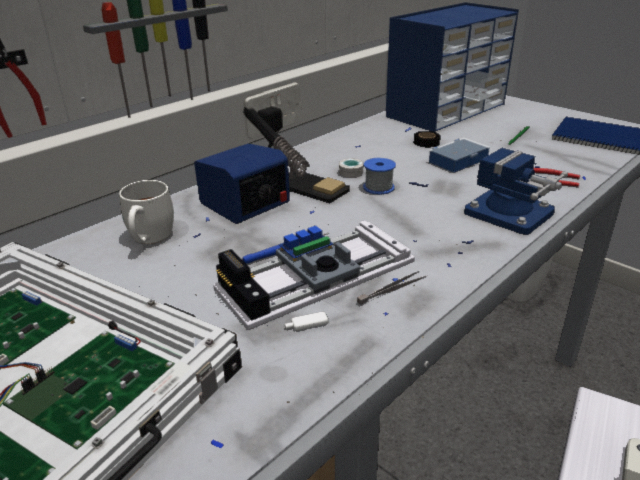

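The views agree. The black dock (top px 245,187) is at the slide's +y end, which points along about (0.47, 0.88) in world axes. The button (px 307,240) is near (0.504, -0.2015). The tool's y axis is already about 8° from the slide direction. I'll shut the gripper and move over in two stages.

```bash
python3 -m jog '[0.209,-0.417,-0.05,0,0,-0.069, 0.209,-0.417,-0.05,0,0,-0.069, 0.209,-0.417,-0.05,0,0,-0.069, 0.209,-0.417,-0.05,0,0,-0.069, 0.209,-0.417,-0.05,0,0,-0.069, 0.209,-0.417,-0.05,0,0,-0.069, 0.209,-0.417,-0.05,0,0,-0.069, 0.209,-0.417,-0.05,0,0,-0.069, 0.209,-0.417,-0.05,0,0,-0.069, 0.209,-0.417,-0.05,0,0,-0.069]' -1; python3 -c "
from h import *
o=bot.get_obs();print(o['joint_pos'],o['eef_pos'])"
```

```text
clock: 1.83
eef_pos: [0.3416, 0.1297, 0.2635]
tool_rot: [0.248, 0.969, -0.001, 0.001]
ft_force: [0.1, 0.4, -0.9]
grip_width: 0.0001
grasp_force: 0.0
[ 0.36485634 -0.00172975 -0.38293118  1.18972033 -0.0031848   0.86699087] [0.34159684 0.12968826 0.26351132]
```

```bash
python3 -m jog '[0.205,-0.41,-0.1,0,0,0, 0.205,-0.41,-0.1,0,0,0, 0.205,-0.41,-0.1,0,0,0, 0.205,-0.41,-0.1,0,0,0, 0.205,-0.41,-0.1,0,0,0, 0.205,-0.41,-0.1,0,0,0, 0.205,-0.41,-0.1,0,0,0, 0.205,-0.41,-0.1,0,0,0, 0.205,-0.41,-0.117,0,0,0, 0.205,-0.41,-0.117,0,0,0]' -1; python3 - <<'E'
from h import *
im,d=bot.camera("scene");cv2.imwrite("pics/s1.png",cv2.resize(im[190:350,200:440,::-1],None,fx=3,fy=3))
im,d=bot.camera("top");cv2.imwrite("pics/t1.png",cv2.resize(im[130:310,200:440,::-1],None,fx=3,fy=3))
print(bot.get_obs()["joint_pos"])
E
```

```text
clock: 2.67
eef_pos: [0.505, -0.1964, 0.1669]
tool_rot: [0.245, 0.97, -0.001, -0.001]
ft_force: [-0.0, 0.0, -0.4]
grip_width: -0.0002
grasp_force: 0.0
[-3.66203966e-01  4.14338364e-01 -1.17270614e-01  1.04286057e+00
  3.70935904e-04  1.25990463e-01]
```

View pics/s1.png

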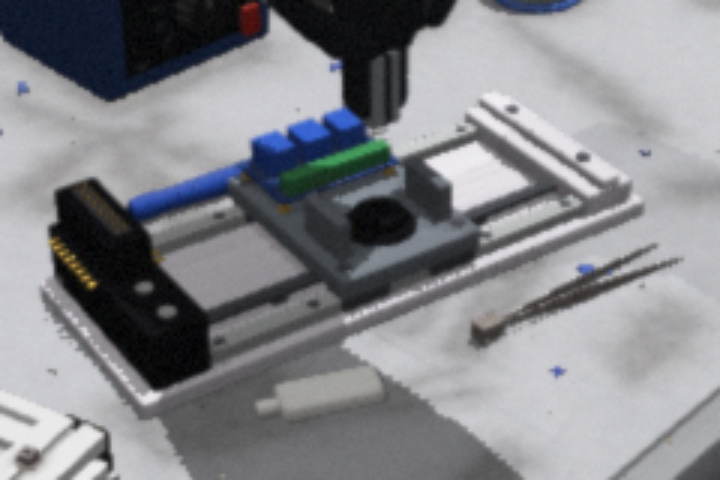

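The shut fingertips (crop px 375,120) hang above the button (crop px 382,220), between the lugs. I'll refine the button position and tip height, then descend.

```bash
python3 -m jog '[0,0,-0.03,0,0,0, 0,0,-0.03,0,0,0, 0,0,-0.03,0,0,0]'; python3 - <<'E'
from h import *
im,d=bot.camera("scene");cv2.imwrite("pics/s2.png",cv2.resize(im[215:285,280:380,::-1],None,fx=7,fy=7))
for l in("button_top","lug_ypos","shuttle_center","slide_base"):
    for r in bot.tip_of(l,"scene")[:1]: P=w(r["at"],"scene");print(l,round(r["confidence"],2),P.round(4),px(P,"scene").round(1))
e=np.array(bot.get_obs()["eef_pos"])
for t in(.073,.086): print(e.round(4),t,px(e-[0,0,t],"scene").round(1))
for P in([.504,-.2015,.041],): print(px(np.array(P),"scene"))
E
```

```text
clock: 3.02
eef_pos: [0.5023, -0.1903, 0.1462]
tool_rot: [0.242, 0.97, 0.0, -0.002]
ft_force: [-0.2, 0.6, 0.4]
grip_width: 0.0002
grasp_force: 0.0
button_top 0.44 [ 0.5006 -0.2008  0.043 ] [328.5 259. ]
lug_ypos 0.65 [ 0.5188 -0.1706  0.0536] [306.7 259.9]
shuttle_center 0.97 [ 0.5241 -0.2115  0.0322] [317.9 257.5]
slide_base 0.6 [ 0.5269 -0.2122  0.0019] [316.9 273.7]
[ 0.5041 -0.1918  0.1478] 0.073 [323.  242.4]
[ 0.5041 -0.1918  0.1478] 0.086 [323.1 250.3]
[326.6095718  259.30911238]
```

View pics/s2.png

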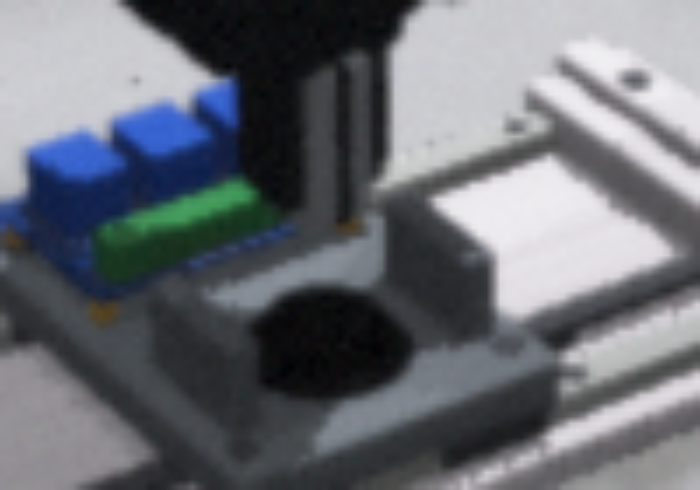

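```bash
python3 -m jog '[0,0,0,0,0,0, 0,0,0,0,0,0]'; python3 - <<'E'
from h import *
k=bot.calibration("scene");T=np.array(k["pose"]);K=np.array(k["intrinsics"])
def ray(u,z):
    u=np.array(u)/7+[280,215];v=np.linalg.solve(K,[u[0],u[1],1]);r=T[:3,:3]@[v[0],-v[1],-v[2]];o=T[:3,3];return (o+r*(z-o[2])/r[2]).round(4)
print("button",ray((331,333),.041),"lug+",ray((210,315),.053),"lug-",ray((440,220),.053))
im,d=bot.camera("top");
for l in("button_top","shuttle_center","slide_base","dock","end_cap"):
    for r in bot.tip_of(l,"top")[:1]: P=w(r["at"],"top");print(l,round(r["confidence"],2),P.round(4))
for i in range(3): print(np.array(bot.get_obs()["eef_pos"]).round(4))
E
```

```text
clock: 3.43
eef_pos: [0.5038, -0.1922, 0.147]
tool_rot: [0.242, 0.97, -0.0, 0.001]
ft_force: [0.1, -0.4, 0.3]
grip_width: 0.0001
grasp_force: 0.0
button [ 0.4991 -0.1945  0.041 ] lug+ [ 0.5151 -0.1732  0.053 ] lug- [ 0.4904 -0.2263  0.053 ]
shuttle_center 0.83 [ 0.53   -0.2134  0.0314]
slide_base 0.53 [ 0.4135 -0.2307 -0.0018]
dock 0.72 [ 0.5312 -0.2158  0.0294]
[ 0.5034 -0.1923  0.1463]
[ 0.5034 -0.1923  0.1463]
[ 0.5034 -0.1923  0.1463]
```

```bash
python3 -m jog '[-0.001,-0.005,0,0,0,0, -0.001,-0.005,-0.01,0,0,0, -0.001,-0.005,-0.019,0,0,0, -0.001,-0.005,-0.019,0,0,0, -0.001,-0.005,-0.019,0,0,0]'; python3 - <<'E'
from h import *
im,d=bot.camera("scene");cv2.imwrite("pics/s3.png",cv2.resize(im[215:285,280:380,::-1],None,fx=7,fy=7))
print(bot.get_obs()["eef_pos"])
E
```

```text
clock: 4.15
eef_pos: [0.5019, -0.196, 0.1299]
tool_rot: [0.243, 0.97, 0.0, -0.001]
ft_force: [-0.2, -0.8, -0.1]
grip_width: -0.0003
grasp_force: 0.0
[ 0.50230477 -0.19610113  0.13044666]
```

View pics/s3.png

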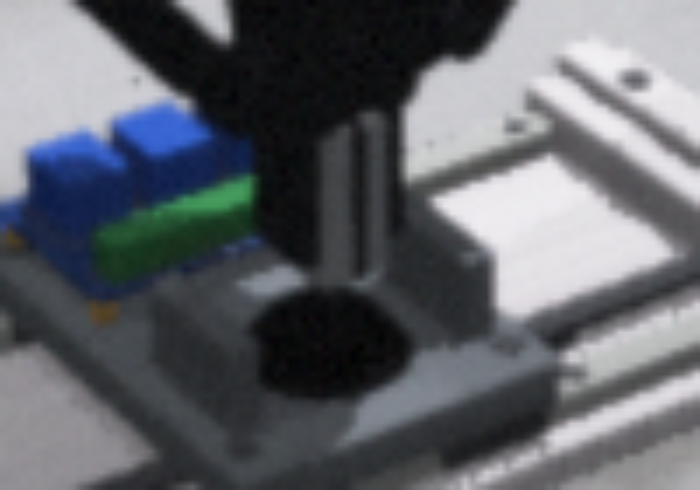

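The tip is centred over the button between the lugs, about 16 mm above it. I'll press down gently.

```bash
python3 -m jog '[0,0,-0.01,0,0,0, 0,0,-0.018,0,0,0, 0,0,-0.021,0,0,0, 0,0,-0.023,0,0,0, 0,0,-0.023,0,0,0, 0,0,-0.023,0,0,0]'
```

```text
clock: 4.7
eef_pos: [0.5023, -0.196, 0.1129]
tool_rot: [0.242, 0.97, 0.0, -0.0]
ft_force: [-1.8, 1.3, 5.0]
grip_width: -0.0001
grasp_force: 2.1
```

```bash
python3 -m jog '[0,0,-0.003,0,0,0, 0,0,-0.006,0,0,0, 0,0,-0.008,0,0,0, 0,0,-0.008,0,0,0, 0,0,-0.008,0,0,0]'
```

```text
clock: 5.12
eef_pos: [0.5024, -0.196, 0.1076]
tool_rot: [0.242, 0.97, 0.0, 0.0]
ft_force: [-3.8, 2.2, 10.8]
grip_width: -0.0003
grasp_force: 5.3
```

Bottomed at 10.8 N. I'll press about 2 mm deeper for margin and start sliding toward the dock.

```bash
python3 -m jog '[0,0,-0.002,0,0,0, 0.001,0.002,-0.002,0,0,0, 0.003,0.006,-0.002,0,0,0, 0.006,0.011,-0.002,0,0,0, 0.009,0.0165,-0.002,0,0,0, 0.012,0.022,-0.002,0,0,0, 0.012,0.022,-0.002,0,0,0]'
```

```text
clock: 5.7
eef_pos: [0.5122, -0.1776, 0.1075]
tool_rot: [0.242, 0.97, 0.0, 0.0]
ft_force: [-7.4, 4.7, 20.3]
grip_width: 0.0001
grasp_force: 10.1
```

```bash
python3 -m jog '[0.003,0.0055,0.0005,0,0,0, 0.006,0.011,0.0005,0,0,0, 0.009,0.0165,0.0005,0,0,0, 0.012,0.022,0.0005,0,0,0, 0.015,0.0275,0.0005,0,0,0, 0.018,0.033,0.0005,0,0,0, 0.021,0.0385,0.0005,0,0,0, 0.021,0.0385,0.0005,0,0,0]'; python3 - <<'E'
from h import *
im,d=bot.camera("scene");cv2.imwrite("pics/s4.png",cv2.resize(im[210:310,210:350,::-1],None,fx=5,fy=5))
E
```

```text
clock: 6.37
eef_pos: [0.5288, -0.1466, 0.1075]
tool_rot: [0.242, 0.97, 0.001, -0.0]
ft_force: [-7.3, 5.3, 18.9]
grip_width: 0.0002
grasp_force: 9.0
```

View pics/s4.png

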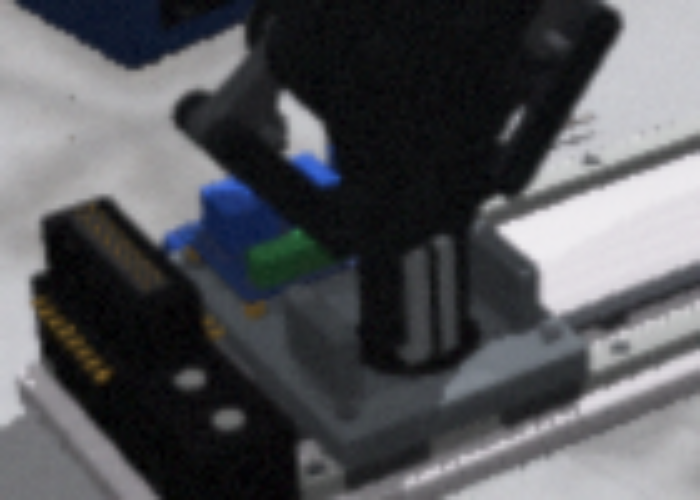

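The shuttle is being carried by friction, with the button down, and is still roughly 12 mm short of the dock (gap near crop px 300,440). I'll continue until the push force rises.

```bash
python3 -m jog '[0.003,0.0055,0,0,0,0, 0.006,0.011,0,0,0,0, 0.0075,0.014,0,0,0,0, 0.009,0.0165,0,0,0,0, 0.0105,0.0195,0,0,0,0, 0.0105,0.0195,0,0,0,0]'
```

```text
clock: 6.92
eef_pos: [0.5353, -0.1348, 0.1075]
tool_rot: [0.243, 0.97, -0.004, -0.001]
ft_force: [-12.6, -7.4, 19.9]
grip_width: 0.0002
grasp_force: 10.0
```

The push force along the slide is now 12 N and the fingertip has travelled 69.5 mm, so the shuttle is against the block. I'll lift straight up while still biased toward the dock.

```bash
python3 -m jog '[0,0,0.003,0,0,0, 0,0,0.006,0,0,0, 0,0,0.01,0,0,0, 0,0,0.014,0,0,0, 0,0,0.02,0,0,0, 0,0,0.04,0,0,0, 0,0,0.07,0,0,0, 0,0,0.1,0,0,0, 0,0,0.14,0,0,0, 0,0,0.14,0,0,0]'
python3 - <<'E'
from h import *
im,d=bot.camera("scene");cv2.imwrite("pics/s5.png",cv2.resize(im[210:330,200:360,::-1],None,fx=5,fy=5))
E
```

```text
clock: 7.75
eef_pos: [0.5408, -0.1326, 0.2235]
tool_rot: [0.242, 0.97, 0.0, 0.006]
ft_force: [1.2, -1.4, 0.5]
grip_width: -0.0003
grasp_force: 0.0
```

View pics/s5.png

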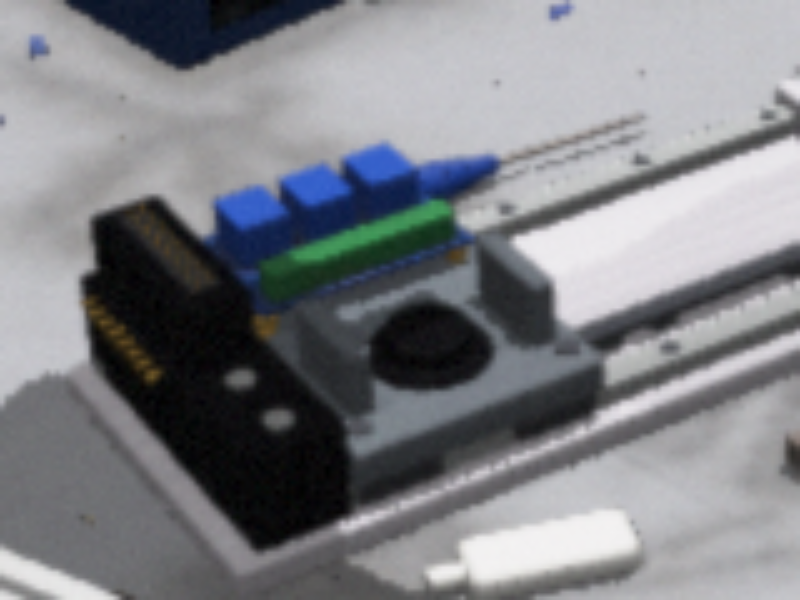

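The shuttle is flush with the block (crop px 350,440) with no gap. I'll check the button height against the deck using depth.

```bash
python3 - <<'E'
from h import *
k=bot.calibration("scene");T=np.array(k["pose"]);K=np.array(k["intrinsics"])
im,d=bot.camera("scene")
def z(cu,cv,h=2):
    o=[]
    for v in range(int(210+cv/5)-h,int(210+cv/5)+h+1):
        for u in range(int(200+cu/5)-h,int(200+cu/5)+h+1):
            if d[v,u]>0:
                r=np.linalg.solve(K,[u,v,1])*d[v,u];o.append((T@[r[0],-r[1],-r[2],1])[:3])
    return np.median(o,0).round(4),len(o)
print("button",z(432,325),"deck",z(440,405,1),z(510,370,1),z(370,310,1))
for r in bot.tip_of("shuttle_center","scene")[:1]: print(w(r["at"],"scene"))
cv2.imwrite("pics/s6.png",cv2.resize(im[260:300,265:325,::-1],None,fx=12,fy=12,interpolation=cv2.INTER_CUBIC))
E
```

```text
button (array([ 0.5359, -0.1405,  0.0411]), 25) deck (array([ 0.5201, -0.1207,  0.032 ]), 9) (array([ 0.5108, -0.1424,  0.0326]), 9) (array([ 0.5612, -0.1501,  0.032 ]), 9)
[ 0.55591224 -0.1501145   0.03457166]
```

View pics/s6.png

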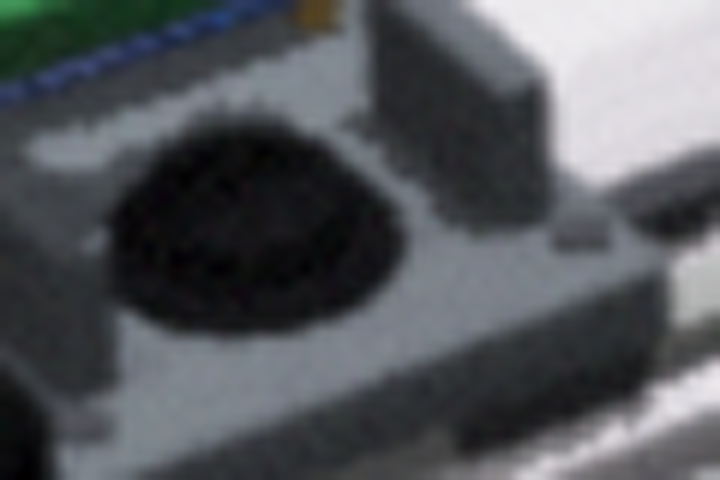

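The button is up: its top is at 41 mm and the deck at 32 mm. The shuttle is against the block, so it is locked there, and the robot is clear. I'll hand the job in.

```bash
python3 -m jog '[0,0,0,0,0,0, 0,0,0,0,0,0]'; python3 -c "
from workcell import bot
print(bot.job_done())"
```

```text
clock: 8.07
eef_pos: [0.5367, -0.1319, 0.2156]
tool_rot: [0.242, 0.97, 0.0, -0.002]
ft_force: [-0.2, 0.7, -0.7]
grip_width: 0.0002
grasp_force: 0.0
the job is handed in; nothing more can be done
None
```

The shuttle sits flush against the tall black contact block with its lock button sprung back up, the robot is clear of everything, and the job was handed in at about 8 s of the 35 s allowed.

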